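Click the ruling carriage into its notch

ROBOT

A 7-joint arm with a two-finger parallel gripper is mounted at the origin on the work surface. World frame = base frame: x ahead of the robot, y to its left, z up, the work surface at z = 0. Lengths are in mm, angles in rad, forces in N, time in s.
With the tool pointing down it reaches from about 350 to 900 mm from the base axis. Payload 19.9 kg.
Tool frame: the origin (TCP) lies midway between the tips of the shut fingers; the grasp point (between the pads) lies r.hold_point_z behind it (r.hold_point_z is the distance from the TCP to the grasp point, in mm); z points along the fingers, y is the line along which they close (so a half turn about z gives the same grasp; the last joint's range is limited). The gripper opens to 85 mm and grips with 20 to 120 N. Pads are 22 mm wide; open, the fingers measure 114 mm over their backs; the gripper's body (76 mm by 85 mm) begins 54 mm behind the grasp point. The pads swing forward as they close: fully open they stand 13 mm farther back than shut.
Start: joints at [1.147, 0.417, -0.01, 1.614, 0.005, 1.111, -0.053], TCP at [232.863, -579.979, 231.26] pointing down, gripper open.
Joint ranges: [-2.81, 2.81], [-0.39, 2.02], [-1.27, 1.25], [0.06, 2.57], [-1.19, 4.33], [0.19, 2], [-2.82, 2.82]. Speed limits (rad/s): [1.89, 1.89, 2.39, 2.39, 3.01, 3.01, 3.01].

INTERFACE

Orientations are given as a rotation vector (axis times angle).
In Python, from rig import read_state, viewer, ticket, r gives the robot as it stands.
- The arm moves only by the shell command python3 -m pendant 'ROWS' [FORCE]. ROWS is JSON, a list of rows, each an object with "linear": the shift along the tool's x, y, z in m, a list of three; "twist": the turn, a rotation vector about the tool's x, y, z in degrees, a list of three; "jaw": the closure, from 0 (fully open) to 1 (shut). A call has 1 to 8 rows; each row shifts and turns the commanded pose from where the row before left it, along the tool's axes as they then stand; what a row does not reach is not made up. A row lasts 1/8 s, in which the tool goes at most 62.5 mm and 10.7 degrees, less where a joint would pass 70% of its speed; a pose out of reach is approached as far as the arm can. A call is refused whole if a number of a shift passes 0.0625 or a number of a turn 10.7, either way. A call with a gripper value outside its range is refused whole. The fingers move at their own pace and stop on an object; FORCE is the grip in N (left out, the last holds). Time passes only in rows, so rows that do not move let the fingers close. It gives the time, the measured TCP pose, the force, the opening and the grip force at its end, in the units of the state.
- read_state(): the state, without advancing time (a new reading comes with each control period).
- viewer.read_camera(name): name is "side" or "top" or "wrist"; returns (picture, depth): 400x640x3 uint8, red, green, blue; 400x640 float32, mm along the optical axis (not along the pixel's ray), 0 where there is no reading.
- viewer.camera_info(name): a dict with "fx", "fy", "cx", "cy" (pixels), "k1" (the pictures are not rectified: a ray, as slopes to the right and down, at radius r is drawn at 1 + k1 r^2 times it, then the intrinsics apply), "rvec" (rotation vector, rad) and "tvec" (3), from world to camera coordinates, as OpenCV has them. Camera axes: x right, y down, z forward; pixel columns grow to the right and rows downward; lengths in mm; the calibration is good to about 2 mm. A picture is of the moment at which its call begins: read the wrist's pose just before it. camera_info takes no time and is no camera call; for the wrist camera it gives the pose at the moment of the call.
- ticket.close_job(): hands the job in; it is judged then, once.
Trained networks look in the newest picture that a camera, given by its name, has taken for a name from the list of things; names that differ only in an ending like _2 or _b are one class to them, and where a whole thing is asked for, a point or a joint stands for the part that bears it (a point fixed in the world has none). Each returns a list of dicts, best first, with "confidence" (0 to 1); they miss things now and then, are a little off and sometimes report something else, mostly with a low value. They report only what shows in the picture. A call takes as long as a camera call. They do not tell look-alikes from the thing itself.
- viewer.masks_of(camera, label): "mask" (400x640 bool, what is visible of it).
- viewer.tip_of(camera, label): "position" ([x, y, z] in mm, in world coordinates, good to about 4 mm: a listed point, or the origin of a listed thing).
The state is a dict: "t": time; "q": joint angles; "qvel": joint speeds; "joint_torque": joint torques, N m; "eef_pos": TCP position; "tcp_rot": TCP orientation; "wrist_force": force on the tool from outside, world axes, zero at the start; "wrist_torque": the same for the moment, N m; "opening": finger opening in mm; "grasp_force": force on a finger pad.
Only numpy, scipy, OpenCV 4.12 (cv2) and the standard library are available. Lean on these libraries where they do the work, as an engineer would, in place of code of your own. Each camera call takes 0.05 s, during which the arm holds its last target. There are 200 camera calls.

TASK

Pull the paint marker up out of its wooden block, stand it nib-down in the socket of the ruling carriage until it is fully seated, then slide the carriage along its rail, away from its starting end, until the spring ball clicks into the notch. Finish while still holding the marker between the fingers, upright and seated in the socket, with the carriage at rest in the notch. Leave the jar, bottle, tape and brush where they are.

Things in the scene. Friction and masses are not known exactly. Their poses are not given: they have to be found in the camera images.
- marker: White paint marker: round rod 14 mm wide, 120 mm long, about 30 g, with a nib below (6 mm wide for 7 mm, then a cone to full width at 15 mm). Origin: centre of the nib's end; z runs up the marker to its blunt top. It starts nib-down, nearly upright, in the holder's hole, 78 mm showing.
- holder: Plain wooden block, 75 x 75 mm and 50 mm tall, fixed to the table. One round hole in the middle of its top, 17 mm wide and 42 mm deep, holds the marker. Origin: centre of its underside. It stands to the robot's left or right, in the place across from the jar.
- rail: Fixed ruling board: grey canvas panel 170 x 360 mm, 12 mm thick (x from -120 to +50 mm), with an aluminium rail 40 mm wide, 400 mm long, 28 mm high along this body's y. Origin: on the table under the rail's centre line; z up. In the rail lies a steel strip with one notch, seen from above as a dark cross groove 12 mm wide; the strip is set differently every time.
- carriage (a joint): Position of the grey plastic carriage along the rail (m), 0 to 0.200, growing toward the rail's +y; starts at 0 to 0.05. The notch is at a value between 0.10 and 0.18 that changes every time: find it by feel, sight or plunger. Plain drag is about 1 N; over the last 5 mm the ball pulls the carriage in with a few N, and about 7 N are needed to push it out again.
- plunger (a joint): Height in m of the carriage's spring-loaded ball: about -0.0005 while it rides on the plain strip, about -0.0035 when it sits in the middle of the notch. It is at -0.002 or lower only within about 1.5 mm of the notch's middle.
- socket (a point): Centre of the mouth of the carriage's socket, 52 mm above the table, 58 mm from the rail's centre line on its -x side (robot's side). Upright block 42 x 42 mm; hole 17 mm wide, 28 mm deep; a 9 mm hole below passes the nib, so the seated nib ends about 37 mm below the mouth. The carriage's body, 56 mm long, level with the mouth, lies on the +x side.
- jar: Bystander: closed glass water jar, 72 mm wide, 85 mm tall, origin at the centre of its underside; it stands to the left or right, across from the holder.
- bottle: Bystander: white paint bottle, 60 mm wide, 190 mm tall, beyond the board; origin at the centre of its underside.
- tape: Bystander: roll of masking tape lying flat, 100 mm wide, 24 mm tall, in front of the robot; origin at the centre of its underside.
- brush: Bystander: flat brush 200 mm long, lying beyond the board; its own x axis runs along it.
Mind the look-alikes: they are no part of the job. Of the things that look like the holder, take the one that is farthest from the robot's base at the start.

How it is judged (in metres and radians):
On the way, in this order (a step that is already met when the one before it is completed fails the run):
1. the marker is held clear above its block (z of marker in the frame of holder above 0.052 m and contact force between the fingers and marker above 1 N), for 0.1 s.
2. the marker is fully seated, upright, in the carriage's socket (z of marker in the frame of socket below -0.032 m and horizontal distance between marker and socket below 0.006 m and angle between marker's own z axis and vertical below 0.15 rad), for 0.1 s.
3. the ball sits in the notch (value of joint plunger below -0.002 m), for 0.2 s.
At the end, for the whole second after the job is handed in: Ball in the notch (plunger below -2 mm, so carriage within about 1.5 mm of its middle), carriage at rest (under 10 mm/s); marker seated (nib 32 mm or more below the mouth, within 6 mm of its axis, within 8 degrees of upright) and still held by the fingers (over 1 N) (all of step 2 and value of joint plunger below -0.002 m and velocity of joint carriage between -0.01 and 0.01 m/s and contact force between the fingers and marker above 1 N); the arm keeps its last pose, push and grip.
It fails at once if a bystander was pushed more than 30 mm or knocked over (distance of any of jar, bottle, tape, brush from where it was at the start of the episode above 0.03 m or angle between any of jar, bottle's own z axis and vertical above 0.5 rad).
It also fails if it takes over 54 s, if anything falls off the work surface, if the arm or the gripper's body presses on something with over 40 N, if the wrist force passes 120 N, or if a joint passes its speed limit or range.

## Working session

There is one attempt and no reset: what is moved stays moved. The work goes in short steps, Python scripts to look and compute and a shell command to move; the robot and the scene stay as the last step left them, time stands still between calls to the robot, and variables do not carry over. Pictures are saved under pics/ and viewed, at most 10 in all, crops included, and the job is handed in when it is done.

```bash
ls; mkdir -p pics; cat > h.py <<'E'
import numpy as np,cv2
from scipy.spatial.transform import Rotation as R
from rig import read_state, viewer, ticket, r
def cam(n):
    i=viewer.camera_info(n); p,d=viewer.read_camera(n); return i,p,d
def save(p,f): cv2.imwrite('pics/'+f,cv2.cvtColor(p,cv2.COLOR_RGB2BGR))
def world(i,u,v,z):
    u=np.asarray(u,float);v=np.asarray(v,float)
    K=np.array([[i['fx'],0,i['cx']],[0,i['fy'],i['cy']],[0,0,1]])
    a=cv2.undistortPoints(np.stack([u,v],-1).reshape(-1,1,2),K,np.array([i['k1'],0,0,0.]))[:,0]
    M=cv2.Rodrigues(np.array(i['rvec'],float))[0]
    z=np.ravel(z)
    return (np.c_[a,np.ones(len(a))]*z[:,None]-np.ravel(i['tvec']))@M
def ray_at(i,u,v,h):
    P=world(i,[u,u],[v,v],[1,2]); C=2*P[0]-P[1]; D=P[1]-P[0]
    return C+D*(h-C[2])/D[2]
E
python3 - <<'E'
from h import *
s=read_state();print(s, r.hold_point_z)
for n in ('top','side'):
    i,p,d=cam(n);save(p,n+'0.png')
    for l in ('marker','holder','rail','socket','jar'):
        print(n,l,[(np.round(x['position']),round(x['confidence'],2)) for x in viewer.tip_of(n,l)])
E
```

```text
pics
{'t': 0.0, 'q': array([ 1.14745851,  0.41795753, -0.01031941,  1.61422838,  0.0047343 ,
        1.11071033, -0.053004  ]), 'qvel': array([-1.53150680e-04,  5.95260120e-04,  3.55703990e-04,  1.85514436e-03,
        9.34297547e-05,  7.87441684e-04, -7.45835084e-04]), 'joint_torque': array([-8.70183212e-04, -8.64439845e+01,  6.77912403e-01, -4.34887004e+01,
        1.89319410e-02,  7.53392349e-03, -5.20943740e-05]), 'eef_pos': array([ 232.73945673, -579.64143525,  230.64769596]), 'tcp_rot': array([-3.08329340e+00, -5.95972598e-01,  5.62586654e-04]), 'wrist_force': array([ 0.05510931, -0.68010046,  0.71889246]), 'wrist_torque': array([0.0455623 , 0.00460559, 0.00782444]), 'grasp_force': 0.0, 'opening': 85.5727784152425} 18.700000000000003
top marker []
top holder [(array([320., 150.,  -4.]), 0.9), (array([ 205., -397.,   -2.]), 0.83), (array([ 305., -297.,    5.]), 0.66)]
top rail [(array([602., -19.,  -0.]), 0.8), (array([ 793., -159.,   -2.]), 0.17)]
top socket [(array([ 552., -110.,   55.]), 0.63)]
top jar [(array([498., 333.,   3.]), 0.69)]
side marker [(array([ 445., -314.,   10.]), 0.51), (array([604., -21.,  -5.]), 0.45)]
side holder [(array([ 306., -298.,   -3.]), 0.97), (array([ 442., -316.,   -1.]), 0.95), (array([ 206., -386.,    2.]), 0.84), (array([322., 153.,   4.]), 0.66), (array([ 446., -315.,   12.]), 0.6)]
side rail [(array([603., -19.,  -2.]), 0.78)]
side socket [(array([ 550., -109.,   52.]), 0.93)]
side jar [(array([497., 336.,  -4.]), 0.71)]
```

View pics/top0.png

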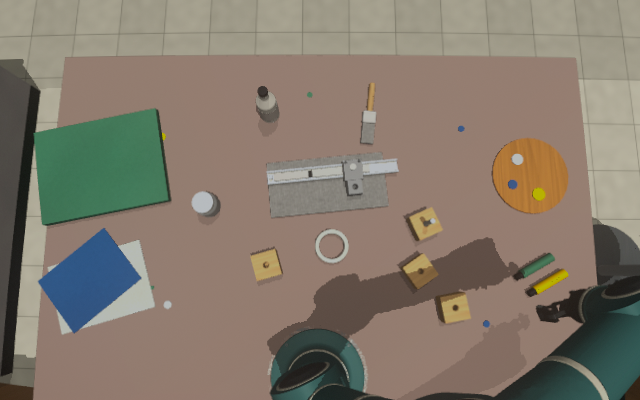

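View pics/side0.png

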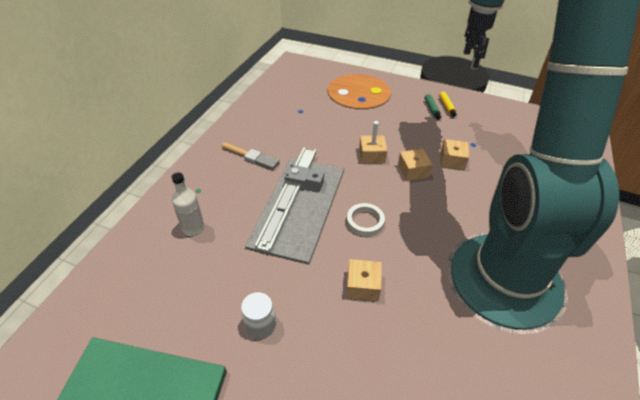

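Pixels in the top picture: lookalike blocks are at (425,223), which has the marker in it, and at (420,271), (455,308) and (266,265), which are empty. Their distances from the base are about 544, 426, 440 and 354 mm, so I choose (425,223). The socket is at (354,186), and there is a dark groove at (310,174) on the strip. I'll check with a crop and measure.

```bash
python3 - <<'E'
from h import *
i,p,d=cam('top')
c=cv2.resize(p[140:250,260:450],None,fx=4,fy=4,interpolation=cv2.INTER_CUBIC);save(c,'crop1.png')
def cloud(n,i,d,x0,x1,y0,y1,z0,z1):
    v,u=np.nonzero(d>0);P=world(i,u,v,d[v,u])
    m=(P[:,0]>x0)&(P[:,0]<x1)&(P[:,1]>y0)&(P[:,1]<y1)&(P[:,2]>z0)&(P[:,2]<z1);return P[m],u[m],v[m]
si,sp,sd=cam('side')
for n,ii,dd in(('top',i,d),('side',si,sd)):
    for nm,z in (('blk',(44,56)),('mk',(65,140))):
        P,u,v=cloud(n,ii,dd,380,510,-380,-250,*z); 
        if len(P): print(n,nm,len(P),P.mean(0).round(1),cv2.minAreaRect(P[:,:2].astype(np.float32)),P.max(0).round())
        if nm=='mk':
            for a in range(65,140,15):
                m=(P[:,2]>=a)&(P[:,2]<a+15)
                if m.any(): print(a,m.sum(),P[m].mean(0).round(1))
    P,u,v=cloud(n,ii,dd,470,640,-220,180,8,16); print(n,'board',len(P),cv2.minAreaRect(P[:,:2].astype(np.float32)))
    P,u,v=cloud(n,ii,dd,500,680,-200,0,45,60); print(n,'carr',len(P),cv2.minAreaRect(P[:,:2].astype(np.float32)))
    M=viewer.masks_of(n,'marker'); print([(x['confidence'],np.argwhere(x['mask']).mean(0)) for x in M])
print('groove',[ray_at(i,310,174,z).round(1) for z in(20,28)])
E
```

```text
top blk 554 [ 445.8 -314.    51.7] ((447.1285400390625, -315.4821472167969), (75.32174682617188, 75.54025268554688), 23.287904739379883) [ 493. -269.   56.]
top mk 50 [ 445.5 -312.   110.5] ((446.55975341796875, -313.9438171386719), (12.80757999420166, 13.226507186889648), 44.01436233520508) [ 453. -307.  134.]
65 7 [ 444.3 -309.8   73.6]
80 6 [ 444.9 -310.    87. ]
95 7 [ 445.5 -309.8  101.7]
110 8 [ 444.9 -310.3  115.6]
125 22 [ 446.3 -314.5  129.7]
top board 2963 ((555.259033203125, -20.021331787109375), (399.9069519042969, 169.22637939453125), 89.60582733154297)
top carr 537 ((584.8565673828125, -105.76197052001953), (102.86934661865234, 55.74861526489258), 5.989509582519531)
[]
side blk 395 [ 440.2 -312.2   50.6] ((441.93096923828125, -318.13897705078125), (76.2907943725586, 82.64541625976562), 23.283435821533203) [ 491. -266.   56.]
side mk 88 [ 440.7 -313.1   98.6] ((440.9017639160156, -313.28582763671875), (13.852550506591797, 11.583904266357422), 10.540348052978516) [ 449. -308.  131.]
65 21 [ 440.8 -313.5   71.4]
80 17 [ 440.9 -312.5   87.6]
95 19 [ 441.3 -313.   101.6]
110 19 [ 440.1 -312.7  117. ]
125 12 [ 440.5 -313.6  127.9]
side board 3711 ((563.1951293945312, -27.235076904296875), (169.97946166992188, 366.1333312988281), 5.102097988128662)
side carr 500 ((581.57470703125, -106.35530090332031), (104.65616607666016, 59.282649993896484), 7.1841206550598145)
[(0.51, array([131.4047619 , 374.86904762]))]
groove [array([597.9,  24.8,  20. ]), array([596.2,  24.6,  28. ])]
```

View pics/crop1.png

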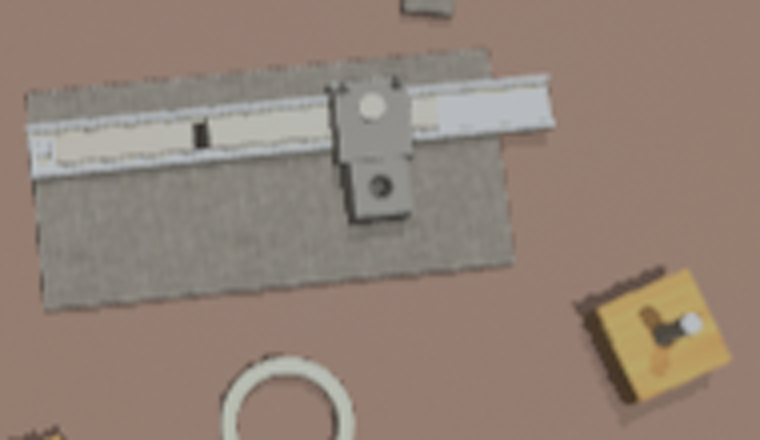

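```bash
cat >> h.py <<'E'
def plan(x,y,z,yaw=None):
    """yaw: desired world heading (deg) of tool y axis (mod 180)"""
    s=read_state();Q=R.from_rotvec(s['tcp_rot']).as_matrix()
    print('t',round(s['t'],2),'pos',s['eef_pos'].round(1),'axes x',Q[:,0].round(3),'y',Q[:,1].round(3),'z',Q[:,2].round(3),'op',round(s['opening'],1),'F',s['wrist_force'].round(1),'g',round(s['grasp_force'],1),'q7',s['q'].round(2))
    print('tool shift mm',(Q.T@(np.array([x,y,z])-s['eef_pos'])).round(1))
    if yaw is not None:
        a=np.radians(yaw);h=Q.T@np.array([np.cos(a),np.sin(a),0]);t=np.degrees(np.arctan2(-h[0],h[1]));t=(t+90)%180-90
        T=R.from_rotvec([0,0,np.radians(t)]).as_matrix();Q2=Q@T
        print('turn z',t.round(1),'shift after turn',(Q2.T@(np.array([x,y,z])-s['eef_pos'])).round(1))
        dn=Q2.T@np.array([0,0,-1.]);print('levelling twist after',np.degrees(np.cross([0,0,1],dn)).round(2))
E
python3 -c "
from h import *
plan(444.5,-314,200,95.7)"
```

```text
t 0.8 pos [ 232.9 -580.   231.3] axes x [ 0.928  0.373 -0.   ] y [ 0.373 -0.928 -0.   ] z [-0.  0. -1.] op 85.5 F [-0.7  0.3 -0.4] g 0.0 q7 [ 1.15  0.42 -0.01  1.61  0.    1.11 -0.05]
tool shift mm [ 295.5 -168.    31.3]
turn z 16.2 shift after turn [ 237.  -243.7   31.3]
levelling twist after [-0.  0.  0.]
```

```bash
python3 -m pendant '[{"linear":[0,0,0],"twist":[0,0,8.1],"jaw":0},{"linear":[0,0,0],"twist":[0,0,8.1],"jaw":0},{"linear":[0.04,-0.04,0.005],"twist":[0,0,0],"jaw":0},{"linear":[0.04,-0.04,0.005],"twist":[0,0,0],"jaw":0},{"linear":[0.04,-0.04,0.005],"twist":[0,0,0],"jaw":0},{"linear":[0.04,-0.04,0.005],"twist":[0,0,0],"jaw":0},{"linear":[0.04,-0.04,0.005],"twist":[0,0,0],"jaw":0},{"linear":[0.037,-0.043,0.005],"twist":[0,0,0],"jaw":0}]'; python3 -m pendant '[{"linear":[0,0,0],"twist":[0,0,0],"jaw":0},{"linear":[0,0,0],"twist":[0,0,0],"jaw":0}]'
python3 - <<'E'
from h import *
plan(444.5,-314,200,95.7)
i,p,d=cam('wrist');save(p,'w1.png')
v,u=np.nonzero(d>0);P=world(i,u,v,d[v,u])
m=(abs(P[:,0]-444)<30)&(abs(P[:,1]+314)<30)
for a in range(60,135,10):
    k=m&(P[:,2]>=a)&(P[:,2]<a+10)
    if k.any(): print(a,k.sum(),P[k].mean(0).round(1),cv2.minAreaRect(P[k][:,:2].astype(np.float32)))
for l in('marker','holder'):print([(x['position'].round(1) if hasattr(x['position'],'round') else x['position'],x['confidence']) for x in viewer.tip_of('wrist',l)])
E
```

```text
t: 1.8
eef_pos: [445.8, -313.3, 201.3]
tcp_rot: [3.137, 0.155, 0.001]
wrist_force: [1.1, -1.8, 0.8]
opening: 85.4
grasp_force: 0.0
t: 2.05
eef_pos: [444.5, -315.0, 201.3]
tcp_rot: [3.137, 0.156, -0.0]
wrist_force: [-0.6, -1.1, 0.1]
opening: 85.3
grasp_force: 0.0
t 2.05 pos [ 444.5 -315.   201.3] axes x [ 0.995  0.099 -0.   ] y [ 0.099 -0.995  0.   ] z [-0. -0. -1.] op 85.3 F [-0.6 -1.1  0.1] g 0.0 q7 [ 0.65  0.31 -0.1   1.84  0.04  0.99 -0.95]
tool shift mm [ 0.1 -1.   1.3]
turn z -0.0 shift after turn [ 0.1 -1.   1.3]
levelling twist after [ 0.01  0.01 -0.  ]
60 33 [ 448.8 -315.3   65.3] ((448.17034912109375, -315.7499084472656), (12.880256652832031, 4.711221218109131), 85.44981384277344)
70 42 [ 448.8 -314.5   75.1] ((447.516845703125, -314.354736328125), (5.881755828857422, 13.428208351135254), 14.507789611816406)
80 43 [ 448.8 -314.8   85.2] ((447.9405517578125, -314.33544921875), (4.563190937042236, 12.967918395996094), 15.619625091552734)
90 47 [ 448.8 -315.1   95.1] ((447.6275939941406, -315.5479431152344), (13.389859199523926, 5.841423511505127), 89.82919311523438)
100 52 [ 448.7 -314.9  105. ] ((447.2701416015625, -314.5491943359375), (5.901854991912842, 13.645036697387695), 12.060192108154297)
110 65 [ 448.6 -314.7  115.1] ((446.9897155761719, -315.2817077636719), (6.729557514190674, 13.801728248596191), 2.612802743911743)
120 282 [ 444.5 -315.3  127.3] ((443.55010986328125, -315.5058898925781), (13.666374206542969, 13.426219940185547), 6.304542541503906)
[([447.1, -321.4, 11.1], 0.94)]
[([307.6, -301.7, 0.1], 0.97), ([199.8, -391.8, 1.7], 0.8), ([443.5, -315.9, -5.2], 0.7)]
```

View pics/w1.png

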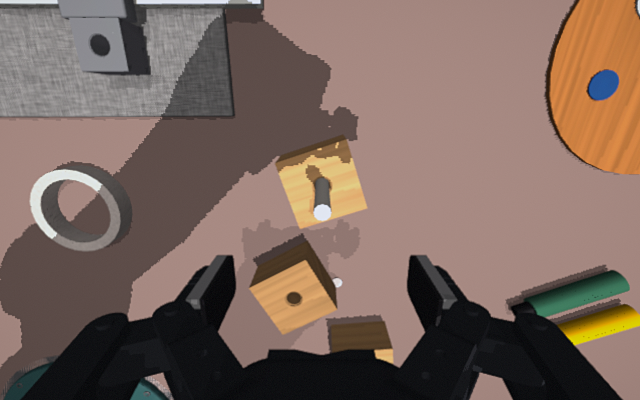

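The wrist picture shows the marker's top at (322,212) over the chosen block, centred between the fingers, and the socket at (99,44). Next: descend and grip.

```bash
python3 -m pendant '[{"linear":[0,0,0.043],"twist":[0,0,0],"jaw":0},{"linear":[0,0,0.043],"twist":[0,0,0],"jaw":0},{"linear":[0,0,0.041],"twist":[0,0,0],"jaw":0},{"linear":[0,0,0],"twist":[0,0,0],"jaw":0.5},{"linear":[0,0,0],"twist":[0,0,0],"jaw":1},{"linear":[0,0,0],"twist":[0,0,0],"jaw":1},{"linear":[0,0,0],"twist":[0,0,0],"jaw":1},{"linear":[0,0,0],"twist":[0,0,0],"jaw":1}]' 40; python3 -m pendant '[{"linear":[0,0,0],"twist":[0,0,0],"jaw":1},{"linear":[0,0,0],"twist":[0,0,0],"jaw":1},{"linear":[0,0,0],"twist":[0,0,0],"jaw":1}]'
```

```text
t: 3.2
eef_pos: [445.3, -315.3, 75.3]
tcp_rot: [3.136, 0.155, 0.002]
wrist_force: [-0.7, -0.4, 8.0]
opening: 12.3
grasp_force: 39.0
t: 3.58
eef_pos: [445.3, -315.2, 75.3]
tcp_rot: [3.137, 0.155, 0.002]
wrist_force: [0.1, -0.7, 8.7]
opening: 12.2
grasp_force: 39.1
```

```bash
python3 -m pendant '[{"linear":[0,0,-0.01],"twist":[0,0,0],"jaw":1},{"linear":[0,0,-0.02],"twist":[0,0,0],"jaw":1},{"linear":[0,0,-0.03],"twist":[0,0,0],"jaw":1},{"linear":[0,0,-0.03],"twist":[0,0,0],"jaw":1},{"linear":[0,0,-0.03],"twist":[0,0,0],"jaw":1},{"linear":[0,0,0],"twist":[0,0,0],"jaw":1},{"linear":[0,0,0],"twist":[0,0,0],"jaw":1}]'
python3 - <<'E'
from h import *
plan(552,-110,195,95.7)
i,p,d=cam('wrist');save(p,'w2.png')
v,u=np.nonzero(d>0);P=world(i,u,v,d[v,u])
m=(abs(P[:,0]-580)<60)&(abs(P[:,1]+108)<60)&(P[:,2]>46)&(P[:,2]<58)
if m.sum()>3: print(m.sum(),P[m].mean(0),cv2.minAreaRect(P[m][:,:2].astype(np.float32)))
for l in('marker','socket'):print([(np.round(x['position'],1),x['confidence']) for x in viewer.tip_of('wrist',l)])
E
```

```text
t: 4.45
eef_pos: [444.4, -314.6, 194.2]
tcp_rot: [-3.138, -0.156, 0.0]
wrist_force: [-0.1, 0.4, -0.6]
opening: 12.0
grasp_force: 39.1
t 4.45 pos [ 444.4 -314.6  194.2] axes x [ 0.995  0.099 -0.   ] y [ 0.099 -0.995 -0.   ] z [-0.  0. -1.] op 12.0 F [-0.1  0.4 -0.6] g 39.1 q7 [ 0.65  0.32 -0.1   1.85  0.04  0.98 -0.95]
tool shift mm [ 127.3 -192.9   -0.8]
turn z -0.0 shift after turn [ 127.4 -192.9   -0.8]
levelling twist after [-0.01  0.01  0.  ]
3850 [ 559.97534796 -108.6991732    51.58315119] ((557.488037109375, -107.86770629882812), (54.46812438964844, 57.67654800415039), 7.201625823974609)
[(array([ 446.3, -314.9,  129.1]), 0.59)]
[(array([ 554.4, -109.2,   52.7]), 0.67)]
```

View pics/w2.png

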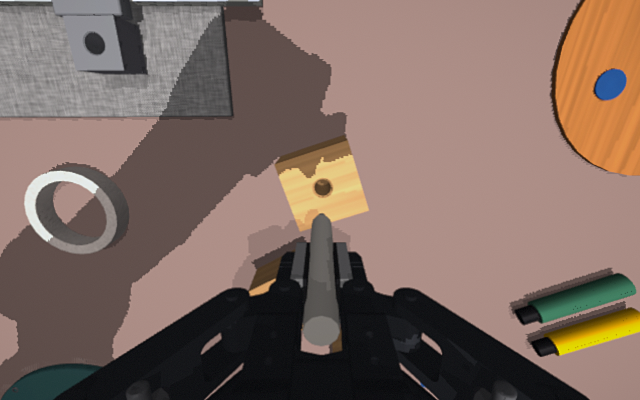

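The picture shows the marker held upright between the fingers (top at (322,332), nib at (322,215)). The empty hole is at (322,187) and the socket at (94,43). Next: move over the socket.

```bash
python3 -m pendant '[{"linear":[0.02,-0.03,0],"twist":[0,0,0],"jaw":1},{"linear":[0.03,-0.045,0],"twist":[0,0,0],"jaw":1},{"linear":[0.03,-0.045,0],"twist":[0,0,0],"jaw":1},{"linear":[0.03,-0.045,0],"twist":[0,0,0],"jaw":1},{"linear":[0.018,-0.028,0],"twist":[0,0,0],"jaw":1},{"linear":[0,0,0],"twist":[0,0,0],"jaw":1},{"linear":[0,0,0],"twist":[0,0,0],"jaw":1},{"linear":[0,0,0],"twist":[0,0,0],"jaw":1}]'
python3 - <<'E'
from h import *
plan(552,-110,195,95.7)
i,p,d=cam('wrist');save(cv2.resize(p[100:400,170:470],None,fx=2,fy=2),'w3.png')
v,u=np.nonzero(d>0);P=world(i,u,v,d[v,u])
m=(abs(P[:,0]-580)<70)&(abs(P[:,1]+108)<60)&(P[:,2]>46)&(P[:,2]<58)
print(m.sum(),P[m].mean(0),cv2.minAreaRect(P[m][:,:2].astype(np.float32)))
k=(abs(P[:,0]-552)<14)&(abs(P[:,1]+110)<14)&(P[:,2]<45)&(P[:,2]>5)
print('hole px',k.sum(),u[k].mean(),v[k].mean(),P[k].mean(0))
g=cv2.cvtColor(p,cv2.COLOR_RGB2GRAY)
for z in(0,):
    a=ray_at
print([ (c) for c in (lambda n,l,s,ct:[(s[j].tolist(),ct[j].round(1).tolist(),ray_at(i,*ct[j],52).round(1).tolist()) for j in range(1,n) if 60<s[j][4]<3000])(*cv2.connectedComponentsWithStats(((g<70)&(np.indices(g.shape)[0]<230)&(np.indices(g.shape)[0]>100)&(abs(np.indices(g.shape)[1]-320)<80)).astype(np.uint8)))])
for l in('marker','socket'):print([(np.round(x['position'],1),x['confidence']) for x in viewer.tip_of('wrist',l)])
E
```

```text
t: 5.6
eef_pos: [552.5, -111.1, 194.1]
tcp_rot: [3.138, 0.153, -0.001]
wrist_force: [-0.1, 0.5, -0.5]
opening: 12.4
grasp_force: 39.1
t 5.6 pos [ 552.5 -111.1  194.1] axes x [ 0.995  0.097 -0.001] y [ 0.097 -0.995  0.   ] z [-0.001 -0.    -1.   ] op 12.4 F [-0.1  0.5 -0.5] g 39.1 q7 [ 0.31  0.36 -0.21  1.8   0.09  0.99 -1.4 ]
tool shift mm [-0.4 -1.2 -0.9]
turn z -0.1 shift after turn [-0.4 -1.2 -0.9]
levelling twist after [ 0.01  0.03 -0.  ]
5548 [ 590.5066856  -103.94483183   52.31125067] ((582.5287475585938, -104.51026153564453), (104.16645812988281, 56.96627426147461), 5.934978008270264)
hole px 189 318.7354497354497 185.76190476190476 [ 546.80300608 -108.4554185    27.67047321]
[([291, 103, 9, 9, 67], [295.1, 107.0], [625.3, -79.6, 52.0]), ([241, 146, 49, 4, 88], [263.9, 147.5], [585.8, -52.6, 52.0]), ([311, 180, 16, 15, 152], [319.0, 187.8], [551.3, -108.4, 52.0])]
[(array([ 553.5, -113.6,  126.3]), 0.69)]
[(array([ 555.1, -103.5,   49. ]), 0.69)]
```

View pics/w3.png

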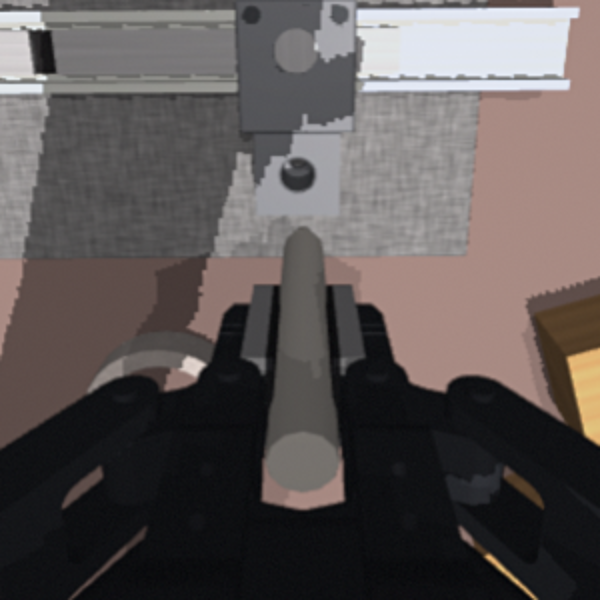

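The hole is at crop (298,175), which is pixel (319,187.5), or about (551.4,-108.4). The notch groove is at crop (40,52). The marker is upright. Next: shift by about (-0.7,-2.8) and go down to 15 mm inside the mouth.

```bash
python3 -m pendant '[{"linear":[-0.0007,-0.0028,0.02],"twist":[0,0,0],"jaw":1},{"linear":[0,0,0.025],"twist":[0,0,0],"jaw":1},{"linear":[0,0,0.015],"twist":[0,0,0],"jaw":1},{"linear":[0,0,0.01],"twist":[0,0,0],"jaw":1},{"linear":[0,0,0.01],"twist":[0,0,0],"jaw":1},{"linear":[0,0,0.01],"twist":[0,0,0],"jaw":1},{"linear":[0,0,0],"twist":[0,0,0],"jaw":1}]'
python3 - <<'E'
from h import *
plan(551.5,-108.4,82,95.7)
i,p,d=cam('side');j,q,e=cam('wrist')
a=cv2.resize(p[130:230,240:340],(480,480),interpolation=2);b=np.zeros((480,320,3),np.uint8);b=cv2.resize(q[80:380,220:420],(320,480))
save(np.hstack([a,b]),'s4.png')
E
```

```text
t: 6.62
eef_pos: [552.0, -107.3, 103.8]
tcp_rot: [-3.138, -0.156, 0.0]
wrist_force: [0.5, -0.3, -0.2]
opening: 12.1
grasp_force: 39.0
t 6.62 pos [ 552.  -107.3  103.8] axes x [ 0.995  0.099 -0.   ] y [ 0.099 -0.995 -0.   ] z [-0.  0. -1.] op 12.1 F [ 0.5 -0.3 -0.2] g 39.0 q7 [ 0.29  0.47 -0.19  1.87  0.12  0.81 -1.44]
tool shift mm [-0.6  1.  21.8]
turn z -0.0 shift after turn [-0.6  1.  21.8]
levelling twist after [-0.01  0.01  0.  ]
```

View pics/s4.png

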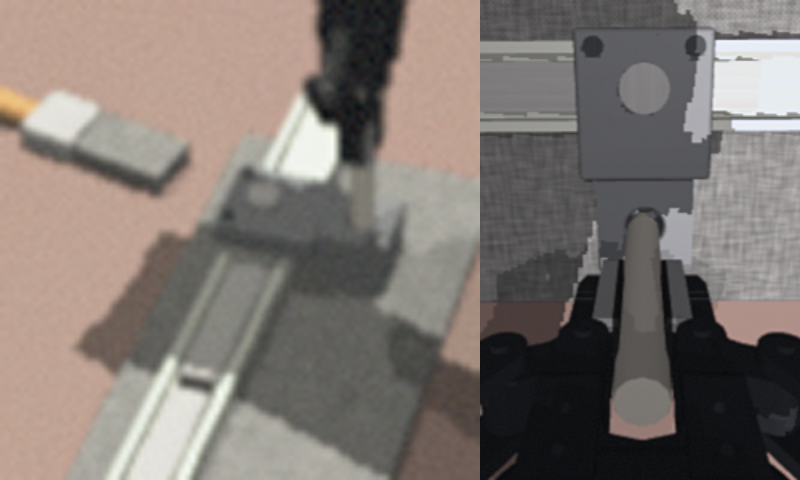

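The nib is inside the socket mouth, and in the right-hand panel the rim shows evenly around (645,220). Next: press down gently.

```bash
python3 -m pendant '[{"linear":[0,0,0.007],"twist":[0,0,0],"jaw":1},{"linear":[0,0,0.006],"twist":[0,0,0],"jaw":1},{"linear":[0,0,0.004],"twist":[0,0,0],"jaw":1},{"linear":[0,0,0],"twist":[0,0,0],"jaw":1}]'; python3 -m pendant '[{"linear":[0,0,0.003],"twist":[0,0,0],"jaw":1},{"linear":[0,0,0],"twist":[0,0,0],"jaw":1}]'; python3 -m pendant '[{"linear":[0,0,0.002],"twist":[0,0,0],"jaw":1},{"linear":[0,0,0],"twist":[0,0,0],"jaw":1}]'
```

```text
t: 7.22
eef_pos: [552.1, -107.4, 87.0]
tcp_rot: [-3.138, -0.155, 0.0]
wrist_force: [3.2, -1.8, -2.1]
opening: 12.3
grasp_force: 38.9
t: 7.48
eef_pos: [552.0, -107.3, 84.2]
tcp_rot: [-3.138, -0.155, -0.0]
wrist_force: [2.9, -1.4, -2.0]
opening: 11.9
grasp_force: 39.0
t: 7.72
eef_pos: [552.2, -107.4, 82.4]
tcp_rot: [3.138, 0.155, 0.001]
wrist_force: [3.9, -2.4, 1.8]
opening: 12.3
grasp_force: 39.5
```

```bash
python3 -m pendant '[{"linear":[0.0006,0.0003,0.001],"twist":[0,0,0],"jaw":1},{"linear":[0,0,0],"twist":[0,0,0],"jaw":1}]'; python3 -m pendant '[{"linear":[0,0,0.001],"twist":[0,0,0],"jaw":1},{"linear":[0,0,0],"twist":[0,0,0],"jaw":1}]';  python3 -m pendant '[{"linear":[0,0,0.001],"twist":[0,0,0],"jaw":1},{"linear":[0,0,0],"twist":[0,0,0],"jaw":1}]'
```

```text
t: 7.98
eef_pos: [552.8, -107.6, 81.3]
tcp_rot: [3.138, 0.155, 0.0]
wrist_force: [3.4, -1.3, 4.2]
opening: 12.1
grasp_force: 39.7
t: 8.22
eef_pos: [553.0, -107.7, 80.5]
tcp_rot: [3.138, 0.155, 0.001]
wrist_force: [3.4, -0.9, 6.0]
opening: 12.0
grasp_force: 40.0
t: 8.48
eef_pos: [553.3, -107.7, 80.0]
tcp_rot: [3.137, 0.155, 0.002]
wrist_force: [1.4, -2.6, 13.2]
opening: 11.9
grasp_force: 40.8
```

The marker is seated: the upward force rises to 13 N and the TCP stops near 80 mm. Next: slide the carriage along the rail's +y (tool -y).

```bash
python3 -m pendant '[{"linear":[0,-0.005,0],"twist":[0,0,0],"jaw":1},{"linear":[0,-0.01,0],"twist":[0,0,0],"jaw":1},{"linear":[0,-0.01,0],"twist":[0,0,0],"jaw":1},{"linear":[0,-0.01,0],"twist":[0,0,0],"jaw":1},{"linear":[0,-0.005,0],"twist":[0,0,0],"jaw":1},{"linear":[0,0,0],"twist":[0,0,0],"jaw":1}]' ; python3 - <<'E'
from h import *
plan(551.5,-108.4,82,95.7)
i,p,d=cam('wrist')
for z in (15,20,24,28): print(z)
save(p,'w5.png')
v,u=np.nonzero(d>0);P=world(i,u,v,d[v,u])
m=(P[:,0]>590)&(P[:,0]<620)&(P[:,1]>10)&(P[:,1]<40)&(P[:,2]>5)&(P[:,2]<40)
g=cv2.cvtColor(p,cv2.COLOR_RGB2GRAY)[v,u]
k=m&(g<60);print('groove',k.sum(),P[k].mean(0) if k.any() else 0, np.percentile(P[k][:,1],[5,95]) if k.any() else 0)
c=(P[:,2]>47)&(P[:,2]<57)&(P[:,0]>520)&(P[:,0]<650)&(P[:,1]>-130)&(P[:,1]<0)
print('carriage',c.sum(),cv2.minAreaRect(P[c][:,:2].astype(np.float32)))
h=c&(P[:,0]>585);print('body',cv2.minAreaRect(P[h][:,:2].astype(np.float32)))
E
```

```text
t: 9.22
eef_pos: [549.2, -67.0, 80.0]
tcp_rot: [-3.137, -0.157, -0.002]
wrist_force: [1.2, 1.0, 13.9]
opening: 12.2
grasp_force: 40.7
t 9.22 pos [549.2 -67.   80. ] axes x [0.995 0.1   0.001] y [ 0.1   -0.995 -0.   ] z [ 0.001  0.    -1.   ] op 12.2 F [ 1.2  1.  13.9] g 40.7 q7 [ 0.22  0.49 -0.2   1.91  0.13  0.75 -1.52]
tool shift mm [-1.8 41.4 -2. ]
turn z 0.0 shift after turn [-1.8 41.4 -2. ]
levelling twist after [-0.01 -0.07  0.  ]
15
20
24
28
groove 430 [598.47487232  28.70091451  20.94433606] [23.833988   33.06531246]
carriage 12657 ((584.1443481445312, -62.71711349487305), (92.60066986083984, 56.79878616333008), 5.987063884735107)
body ((606.3543090820312, -60.33445739746094), (47.92853546142578, 56.88345718383789), 5.594409942626953)
```

View pics/w5.png

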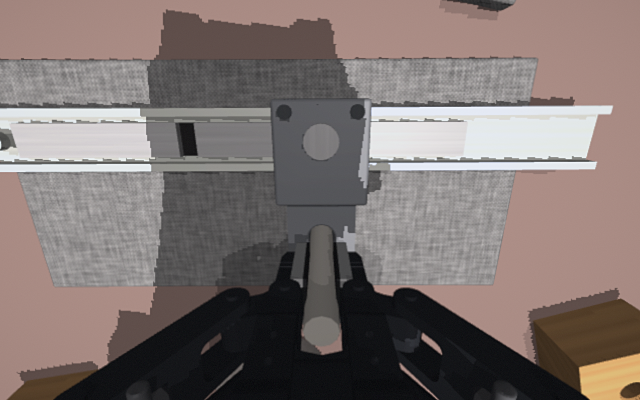

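The carriage moved with the marker. The groove at (187,139) is about 85–90 mm ahead of the carriage's centre at (321,142). Next: move 76 mm more, then feel for the notch.

```bash
python3 -m pendant '[{"linear":[0,-0.008,0],"twist":[0,0,0],"jaw":1},{"linear":[0,-0.015,0],"twist":[0,0,0],"jaw":1},{"linear":[0,-0.015,0],"twist":[0,0,0],"jaw":1},{"linear":[0,-0.015,0],"twist":[0,0,0],"jaw":1},{"linear":[0,-0.015,0],"twist":[0,0,0],"jaw":1},{"linear":[0,-0.008,0],"twist":[0,0,0],"jaw":1},{"linear":[0,0,0],"twist":[0,0,0],"jaw":1}]'; for k in 1 2; do python3 -m pendant '[{"linear":[0,-0.002,0],"twist":[0,0,0],"jaw":1},{"linear":[0,0,0],"twist":[0,0,0],"jaw":1}]'; done
```

```text
t: 10.15
eef_pos: [541.4, 8.9, 80.0]
tcp_rot: [-3.137, -0.157, -0.001]
wrist_force: [-0.3, 2.5, 14.4]
opening: 12.4
grasp_force: 40.8
t: 10.4
eef_pos: [541.3, 10.2, 80.0]
tcp_rot: [-3.138, -0.156, -0.001]
wrist_force: [0.6, -0.5, 14.2]
opening: 12.3
grasp_force: 40.8
t: 10.65
eef_pos: [541.1, 12.1, 80.0]
tcp_rot: [-3.138, -0.156, -0.001]
wrist_force: [0.8, -0.2, 15.3]
opening: 11.9
grasp_force: 40.8
```

```bash
for k in 1 2 3 4; do python3 -m pendant '[{"linear":[0,-0.0015,0],"twist":[0,0,0],"jaw":1},{"linear":[0,0,0],"twist":[0,0,0],"jaw":1}]'|grep -E 'pos|force'; done
```

```text
eef_pos: [540.9, 13.6, 80.0]
wrist_force: [1.0, 0.3, 14.8]
grasp_force: 40.8
eef_pos: [540.8, 15.2, 80.0]
wrist_force: [0.1, 1.4, 14.6]
grasp_force: 40.8
eef_pos: [540.6, 17.0, 80.0]
wrist_force: [-0.7, 2.5, 15.4]
grasp_force: 40.8
eef_pos: [540.4, 18.9, 79.9]
wrist_force: [0.6, 5.0, 15.5]
grasp_force: 41.0
```

The ball is pulling the carriage forward, with the y force rising to +5 N. I'll step on to the balance point.

```bash
for k in 1 2 3; do python3 -m pendant '[{"linear":[0,-0.001,0],"twist":[0,0,0],"jaw":1},{"linear":[0,0,0],"twist":[0,0,0],"jaw":1}]'|grep -E 'pos|force'; done
```

```text
eef_pos: [540.3, 19.6, 79.9]
wrist_force: [0.9, 2.7, 16.0]
grasp_force: 40.8
eef_pos: [540.3, 20.0, 79.9]
wrist_force: [1.0, -0.7, 13.9]
grasp_force: 40.8
eef_pos: [540.2, 20.5, 79.9]
wrist_force: [1.5, -3.3, 14.8]
grasp_force: 41.1
```

```bash
python3 -m pendant '[{"linear":[0,0.0008,0],"twist":[0,0,0],"jaw":1},{"linear":[0,0,0],"twist":[0,0,0],"jaw":1},{"linear":[0,0,0],"twist":[0,0,0],"jaw":1},{"linear":[0,0,0],"twist":[0,0,0],"jaw":1}]'; python3 - <<'E'
from h import *
i,p,d=cam('wrist');j,q,e=cam('side')
save(np.vstack([cv2.resize(p[60:360,120:520],(400,300)),cv2.resize(q[130:230,230:363],(400,300),interpolation=2)]),'w6.png')
v,u=np.nonzero(d>0);P=world(i,u,v,d[v,u])
h=(P[:,2]>47)&(P[:,2]<57)&(P[:,0]>575)&(P[:,0]<650)&(abs(P[:,1]-25)<50);print('body',cv2.minAreaRect(P[h][:,:2].astype(np.float32)))
print(read_state()['wrist_force'])
E
```

```text
t: 12.9
eef_pos: [540.3, 20.1, 80.0]
tcp_rot: [-3.138, -0.156, -0.001]
wrist_force: [-0.1, -0.5, 14.7]
opening: 12.4
grasp_force: 40.8
body ((596.6657104492188, 26.53229331970215), (48.48277282714844, 56.914798736572266), 5.568349838256836)
[ 0.52777886 -0.38233248 13.93112704]
```

View pics/w6.png

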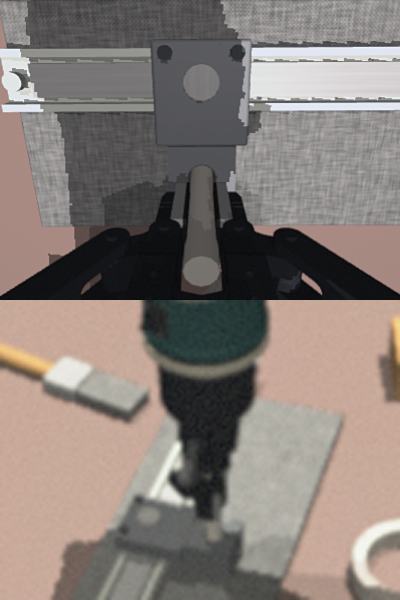

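The force along the rail is near zero at the balance point. The carriage body at (596.7, 26.5) sits over the groove measured at y of about 25–29, and the groove is now hidden under it. The marker stands upright in the socket and is still gripped.

```bash
python3 -c "
from rig import ticket
print(ticket.close_job())"
```

```text
the job is handed in; nothing more can be done
None
```

I handed the job in at about 13 s on the robot's clock, with the marker seated upright and gripped at about 41 N and the carriage at rest where I felt the ball drop into the notch; the plunger couldn't be read directly, and no verdict came back.

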